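# Move a hanging serving board to the folded hook of a swing-arm rack

## Task

The serving board hangs on the swung-out hook of the off-white rack and is to go on the rack's other hook, to clear that side. First swing the folded hook right out to its stop, then lift the board off and hang it by its slot on that hook, let go, and swing the emptied hook back flat along the panel. Do not drop the board or set it down on the way, and leave the pepper mill, food tin, yoghurt pot and oil bottle standing where they are.

Things in the scene. Friction and masses are not known exactly. Their poses are not given: they have to be found in the camera images.
- rack: off-white hook rack, fixed: upright panel 340 mm wide, 20 thick, top edge 200 above the worktop, on a foot 200 wide reaching 60 in front of the panel face and 90 behind it. Origin at worktop level below the middle of the panel's front face; x away from the robot, y left along the panel, z up. Two alike hooks, 90 to 100 mm left and right of its middle.
- hook_a: steel swing-arm hook, fixed on the rack, on either side of it. Swung out and carrying the board at the start. Origin on its vertical pivot axis, 16 mm in front of the panel face, at the arm's mid-height, 220 mm above the worktop. Axes as the rack's, they do not turn with the arm. Knuckle 20 mm across, its top 10 mm above the origin.
- hook_b: steel swing-arm hook, fixed on the rack, on either side of it. Empty and folded flat at the start. Origin on its vertical pivot axis, 16 mm in front of the panel face, at the arm's mid-height, 220 mm above the worktop. Axes as the rack's, they do not turn with the arm. Knuckle 20 mm across, its top 10 mm above the origin.
- swing_a (a joint): arm of hook_a, 1.47 to 1.57 at the start, rad: 0 = folded flat along the panel, pointing to the rack's +y (left); pushed, it swings out counter-clockwise (from above) to a stop at 1.571, square to the panel. A stiff hinge (0.12 N m) holds it where left. At q it points to (-sin q, cos q). The arm stands clear above the panel's top edge: a finger gets behind it from above.
- swing_b (a joint): arm of hook_b, 0 to 0.2 at the start, rad: 0 = folded flat along the panel, pointing to the rack's +y (left); pushed, it swings out counter-clockwise (from above) to a stop at 1.571, square to the panel. A stiff hinge (0.12 N m) holds it where left. At q it points to (-sin q, cos q). The arm stands clear above the panel's top edge: a finger gets behind it from above.
- seat_a (a point): hook_a: on top of the bar, 45 mm from the pivot; turns with the arm (y outwards along it, z up). The arm is a level round bar 12 mm thick, 88 mm long from the pivot axis; its end then turns up to a 16 mm ball, centred 96 mm from the axis and 22 mm above the bar's centre line.
- seat_b (a point): hook_b: on top of the bar, 45 mm from the pivot; turns with the arm (y outwards along it, z up). The arm is a level round bar 12 mm thick, 88 mm long from the pivot axis; its end then turns up to a 16 mm ball, centred 96 mm from the axis and 22 mm above the bar's centre line.
- tip_a (a point): hook_a: top of the ball at the arm's upturned end: 96 mm from the pivot axis, 30 mm above the bar's centre line; turns with the arm like the seat point.
- tip_b (a point): hook_b: top of the ball at the arm's upturned end: 96 mm from the pivot axis, 30 mm above the bar's centre line; turns with the arm like the seat point.
- board: wooden serving board, 120 mm wide (y), 165 high (z), 14 thick (x), about 0.25 kg, with a through slot 48 wide, 54 high. Origin at the middle of the slot's upper edge: 22 mm of wood above it, 143 below, 36 each side of the slot. At first it hangs square to the arm (0.1 rad), the slot edge on the bar 40 to 55 mm from the pivot; it must be lifted over the arm's upturned end.
- pepper_mill: wooden pepper mill, 58 mm wide, 170 mm high, stands in front of the rack between the two hooks (195 mm in front of the panel), in the way of a board carried low. Origin at the centre of its underside. Not to be moved.
- food_tin: tin can 75 mm wide, 58 mm high, below the right hook. Origin at the centre of its underside. Not to be moved.
- yoghurt_pot: yoghurt pot 75 mm wide, 65 mm high, below the left hook. Origin at the centre of its underside. Not to be moved.
- oil_bottle: tall dark oil bottle, 62 mm wide, 268 mm high, to the front left. Origin at the centre of its underside. Not to be moved.

How it is judged:
By the outcome, as a careful person would: the job done as asked, in the order asked, and still so for the second after the job is handed in, with the robot touching nothing.
It also fails if it takes over 66 s, if anything falls off the work surface, if the arm or the gripper's body presses on something with over 40 N, if the wrist force passes 120 N, or if a joint passes its speed limit or range.

## Robot

A 7-joint arm with a two-finger parallel gripper is mounted at the origin on a cart in front of the work surface, level with it; the furniture and walls round the work are solid. World frame = base frame: x ahead of the robot, y to its left, z up, the work surface at z = 0. Lengths are in m, angles in rad, forces in N, time in s.
With the tool pointing down it reaches from about 0.425 to 0.825 m from the base axis. Payload 3.6 kg.
Tool frame: the origin (TCP) lies at the very end of the fingers, on their centre line; the grasp point (between the pads) lies 19 mm behind it; z points along the fingers, y is the line along which they close (so a half turn about z gives the same grasp; the last joint's range is limited). The gripper opens to 93 mm and grips with 3 to 60 N. Pads are 15 mm wide; open, the fingers measure 128 mm over their backs; the gripper's body (75 mm by 188 mm) begins 65 mm behind the grasp point.
Start: joints at [-1.292, 0.615, -0.013, 1.423, 0.008, 1.103, -0.04], TCP at [0.196, 0.62, 0.219] pointing down, gripper open.
Joint ranges: [-3.12, 3.12], [-0.3, 2.06], [-1.34, 1.32], [0.26, 2.42], [-1.36, 4.5], [0.01, 1.98], [-2.84, 2.84]. Speed limits (rad/s): [2.79, 2.79, 3.14, 3.14, 3.14, 3.14, 3.14].

## Interface

Orientations are given as a 3x3 rotation matrix whose columns are the frame's x, y, z axes.
In Python, from plant import * gives the robot as it stands. The module is installed in compiled form; this text tells all that it offers.
- The arm moves only by the tool carry_out, never from a script. Its argument "motion" is a list of rows, each an object with "twist": the turn, a rotation vector about the tool's x, y, z in rad, a list of three; "slide": the shift along the tool's x, y, z in m, a list of three; "fingers": the closure, from -1 (fully open) to 1 (shut). A call has exactly 8 rows; each row shifts and turns the commanded pose from where the row before left it, along the tool's axes as they then stand; what a row does not reach is not made up. A row lasts 1/10 s, in which the tool goes at most 50 mm and 8.59 degrees, less where a joint would pass 70% of its speed; a pose out of reach is approached as far as the arm can. A call with a gripper value outside its range is refused whole. The fingers move at their own pace and stop on an object; "grip_force" is the grip in N (left out, the last holds). Time passes only in rows, so rows that do not move let the fingers close, or fill a call up. It gives the time, the measured TCP pose, the force, the opening and the grip force at its end, in the units of the state.
- get_state(): the state, without advancing time (a new reading comes with each control period).
- get_image(name): name is "scene" or "top" or "wrist"; returns the picture (420x560x3 uint8, red, green, blue); there is no depth.
- get_calibration(name): a dict with "fx", "fy", "cx", "cy" (pixels), "pose" (4x4, takes a point from camera to world coordinates). Camera axes: x right, y down, z forward; pixel columns grow to the right and rows downward; lengths in m; the calibration is good to about 2 mm. The wrist camera is an equidistant fisheye: a pixel r from the principal point sees the ray r / f radians off the axis. A picture is of the moment at which its call begins: read the wrist's pose just before it. get_calibration takes no time and is no camera call; for the wrist camera it gives the pose at the moment of the call.
- finish_job(): hands the job in; it is judged then, once.
The state is a dict: "t": time; "qpos": joint angles; "joint_velocities": joint speeds; "joint_torque": joint torques, N m; "tool_pos": TCP position; "tcp_rot": TCP orientation; "force": force on the tool from outside, world axes, zero at the start; "wrist_torque": the same for the moment, N m; "opening": finger opening in m; "grasp_force": force on a finger pad.
Only numpy, scipy, OpenCV 4.12 (cv2) and the standard library are available. Lean on these libraries where they do the work, as an engineer would, in place of code of your own. Each camera call takes 0.05 s, during which the arm holds its last target. There are 200 camera calls.

## Working session

There is one attempt and no reset: what is moved stays moved. The work goes in short steps, Python scripts to look and compute and a tool call to move; the robot and the scene stay as the last step left them, time stands still between calls to the robot, and variables do not carry over. Pictures are saved under pics/ and viewed, at most 10 in all, crops included, and the job is handed in when it is done.

Besides the shell and the picture viewer there is one more tool, called after "Request:" as name([rows], argument=value, ...), one row to a line, values as JSON. carry_out: Moves the arm, as the interface text tells. Its arguments: {"type":"object","properties":{"motion":{"type":"array"},"grip_force":{"type":"number"}},"required":["motion"]}

```bash
mkdir -p pics; python3 - <<'E'
from plant import *
import cv2,numpy as np
for n in("scene","top"):
    im=get_image(n); cv2.imwrite(f"pics/{n}0.png",im[:,:,::-1])
    c=get_calibration(n); print(n,c["fx"],c["fy"],c["cx"],c["cy"]);print(np.round(c["pose"],4))
s=get_state()
for k in("t","tool_pos","tcp_rot","force","opening","qpos"): print(k,np.round(s[k],3))
E
```

```text
scene 416.11969702768675 416.11969702768675 271.5389151449324 207.43477834973032
[[ 0.852  -0.3512  0.3883  0.1583]
 [-0.5234 -0.5539  0.6475 -0.589 ]
 [-0.0124 -0.7549 -0.6557  0.7815]
 [ 0.      0.      0.      1.    ]]
top 524.2692136529382 524.2692136529382 281.3911141583035 219.93631136901857
[[-0.0213 -0.9955  0.0928  0.412 ]
 [-0.9998  0.021  -0.0048  0.0421]
 [ 0.0029 -0.0929 -0.9957  1.3988]
 [ 0.      0.      0.      1.    ]]
t 0.1
tool_pos [0.195 0.619 0.218]
tcp_rot [[-0.954  0.301 -0.001]
 [ 0.301  0.954 -0.002]
 [-0.    -0.002 -1.   ]]
force [ 0.077 -0.411  0.171]
opening 0.093
qpos [-1.291  0.616 -0.013  1.425  0.008  1.103 -0.04 ]
```

View pics/scene0.png

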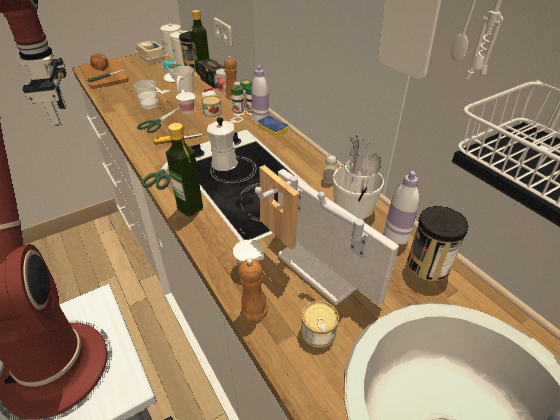

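View pics/top0.png

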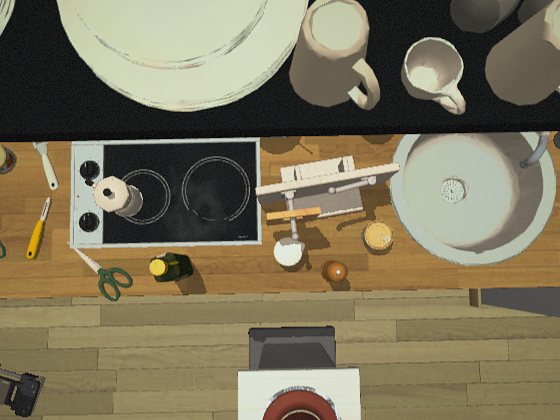

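```bash
python3 - <<'E'
import cv2
t=cv2.imread("pics/top0.png"); s=cv2.imread("pics/scene0.png")
cv2.imwrite("pics/tc.png",cv2.resize(t[145:265,250:410],None,fx=5,fy=5,interpolation=cv2.INTER_CUBIC))
cv2.imwrite("pics/sc.png",cv2.resize(s[160:310,230:430],None,fx=4,fy=4,interpolation=cv2.INTER_CUBIC))
E
```

```text
(no output)
```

View pics/tc.png

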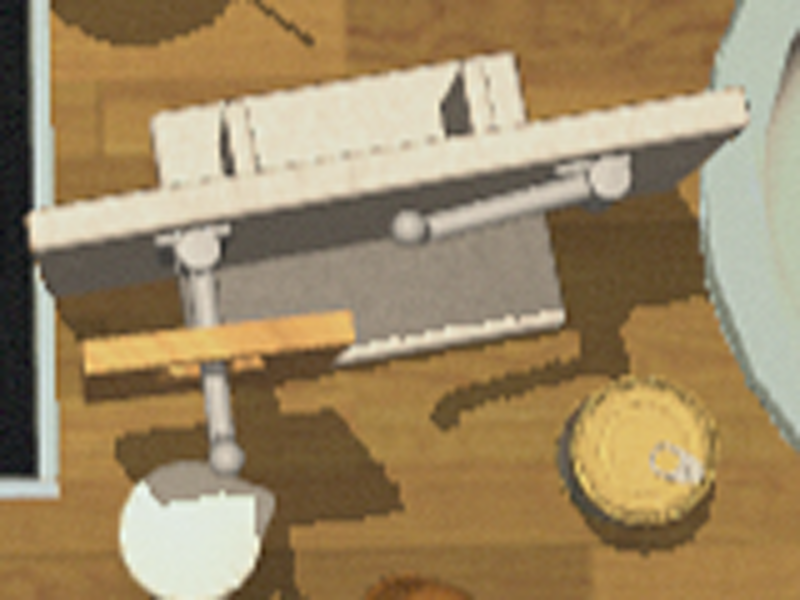

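View pics/sc.png

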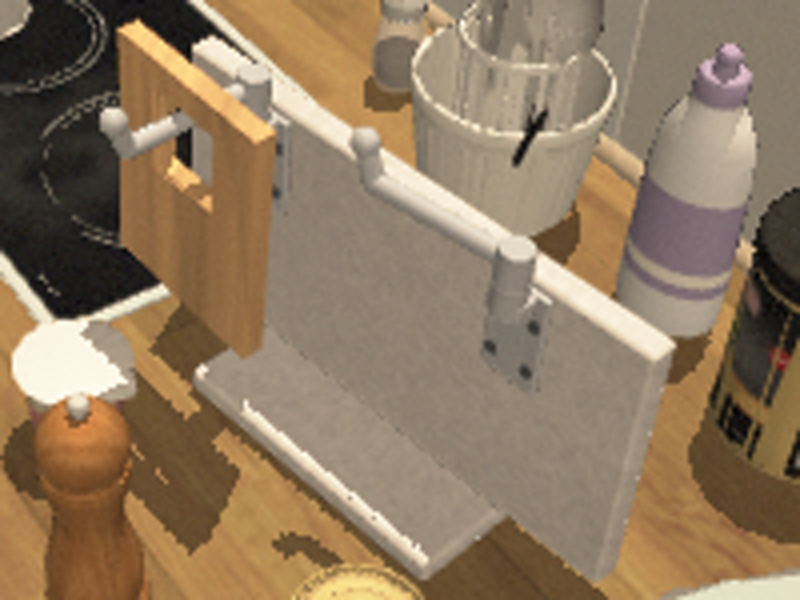

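```bash
cat > h.py <<'E'
from plant import *
import numpy as np,cv2
def ray(n,u,v):
    c=get_calibration(n);P=np.array(c["pose"]);d=P[:3,:3]@[(u-c["cx"])/c["fx"],(v-c["cy"])/c["fy"],1]
    return P[:3,3],d
def onz(n,u,v,z):
    o,d=ray(n,u,v);return o+d*(z-o[2])/d[2]
def two(a,b):
    (o,d),(p,e)=ray(*a),ray(*b);s=np.linalg.lstsq(np.c_[d,-e],p-o,rcond=None)[0]
    x,y=o+s[0]*d,p+s[1]*e;return (x+y)/2,np.linalg.norm(x-y)
E
python3 - <<'E'
from h import *
T=lambda u,v:((u+.5)/5-.5+250,(v+.5)/5-.5+145)
S=lambda u,v:((u+.5)/4-.5+230,(v+.5)/4-.5+160)
for n,u,v,z in [("knA",202,250,.23),("knB",609,178,.23),("tipA",228,457,.244),("tipB",409,227,.244),("panL",38,250,.2),("panR",748,122,.2),("bdTL",85,343,.248),("bdTR",352,310,.248),("bdBL",87,373,.248),("bdBR",355,345,.248),("tin",642,450,.058),("yog",190,530,.065),("mill",420,600,.16)]:
    print(n,np.round(onz("top",*T(u,v),z),4))
print("bottle",onz("top",158,268,.268),"mill",onz("top",336,271,.165))
for n,a,b in [("tipB",(409,227),(365,140)),("tipA",(228,457),(115,120)),("knB",(609,178),(516,245)),("knA",(202,250),(255,72)),("bdR",(355,345),(265,137)),("bdL",(85,343),(135,22))]:
    print(n,*np.round(two(("top",*T(*a)),("scene",*S(*b)))[0],4),two(("top",*T(*a)),("scene",*S(*b)))[1])
E
```

```text
knA [0.5777 0.0158 0.23  ]
knB [ 0.6066 -0.1685  0.23  ]
tipA [0.4834 0.0068 0.244 ]
tipB [ 0.5841 -0.0762  0.244 ]
panL [0.5836 0.0908 0.2   ]
panR [ 0.6365 -0.2394  0.2   ]
bdTL [0.5348 0.0688 0.248 ]
bdTR [ 0.547  -0.0494  0.248 ]
bdBL [0.5215 0.0682 0.248 ]
bdBR [ 0.5314 -0.0503  0.248 ]
tin [ 0.494  -0.2112  0.058 ]
yog [0.4577 0.0215 0.065 ]
mill [ 0.4192 -0.0846  0.16  ]
bottle [0.41935763 0.30359779 0.268     ] mill [ 0.4041349  -0.08925489  0.165     ]
tipB 0.5842 -0.0763 0.2419 0.000472569945561643
tipA 0.4838 0.0066 0.2421 0.0007374739811758466
knB 0.6068 -0.1687 0.2298 0.00037174553511870134
knA 0.578 0.0157 0.2295 0.00047329667321967565
bdR 0.5344 -0.052 0.2483 0.006833529720766883
bdL 0.5343 0.0691 0.248 0.001150601995487618
```

```bash
cat >> h.py <<'E'
from math import *
YAW=0.157
ex=np.array([cos(YAW),sin(YAW)]);ey=np.array([-sin(YAW),cos(YAW)])
A=np.array([.578,.0157]);B=np.array([.6067,-.1687])
u=lambda q:-sin(q)*ex+cos(q)*ey
bk=lambda q:cos(q)*ex+sin(q)*ey      # side the arm leaves when swung out
def push(P,q,r,d): return (*(P+r*u(q)+d*bk(q)),YAW+pi/2+q-pi)  # x,y,angle of tool y
def now():
    s=get_state();R=np.array(s["tcp_rot"])
    return np.array([*s["tool_pos"],atan2(R[1,1],R[0,1])]),s
def plan(targets,nrows,fixed=None):
    """targets: list of (x,y,z,yaw); nrows per leg; prints rows slide(tool) / twist z"""
    c,s=now();c=c if fixed is None else np.array(fixed)
    for t,n in zip(targets,nrows):
        print("->",np.round(t,3))
        t=np.array(t);d=(t-c)/n
        for i in range(n):
            a=c[3];yx=np.array([cos(a),sin(a)]);xx=np.array([-sin(a),cos(a)])
            # tool z down, y=yx => x = y cross z
            print(np.round([xx@d[:2]*-1*-1 if False else np.dot(np.cross([*yx,0],[0,0,-1])[:2],d[:2]),yx@d[:2],-d[2]],3).tolist(),"tw",round(-d[3],3))
            c=c+d
E
sed -i 's/xx@d\[:2\]\*-1\*-1 if False else //; s/;xx=np.array(\[-sin(a),cos(a)\])//' h.py
python3 - <<'E'
from h import *
p=push(B,.08,.06,.026)
c,_=now();m=(.40,.25,.36,(c[3]+p[2])/2)
plan([(*c[:2],.36,c[3]),(p[0],p[1],.36,p[2])],[4,20])
E
```

```text
-> [0.195 0.619 0.36  1.265]
[0.0, 0.0, -0.036] tw -0.0
[0.0, 0.0, -0.036] tw -0.0
[0.0, 0.0, -0.036] tw -0.0
[0.0, 0.0, -0.036] tw -0.0
-> [ 0.618 -0.104  0.36  -1.334]
[-0.031, -0.028, 0.0] tw 0.13
[-0.034, -0.024, 0.0] tw 0.13
[-0.037, -0.019, 0.0] tw 0.13
[-0.039, -0.014, 0.0] tw 0.13
[-0.041, -0.009, 0.0] tw 0.13
[-0.042, -0.004, 0.0] tw 0.13
[-0.042, 0.002, 0.0] tw 0.13
[-0.041, 0.007, 0.0] tw 0.13
[-0.04, 0.012, 0.0] tw 0.13
[-0.038, 0.018, 0.0] tw 0.13
[-0.035, 0.022, 0.0] tw 0.13
[-0.032, 0.027, 0.0] tw 0.13
[-0.028, 0.031, 0.0] tw 0.13
[-0.024, 0.034, 0.0] tw 0.13
[-0.02, 0.037, 0.0] tw 0.13
[-0.015, 0.039, 0.0] tw 0.13
[-0.009, 0.041, 0.0] tw 0.13
[-0.004, 0.042, 0.0] tw 0.13
[0.001, 0.042, 0.0] tw 0.13
[0.007, 0.041, 0.0] tw 0.13
```

Request:
carry_out([
  {"twist":[0,0,0],"slide":[0,0,-0.036],"fingers":1},
  {"twist":[0,0,0],"slide":[0,0,-0.036],"fingers":1},
  {"twist":[0,0,0],"slide":[0,0,-0.036],"fingers":1},
  {"twist":[0,0,0],"slide":[0,0,-0.036],"fingers":1},
  {"twist":[0,0,0.13],"slide":[-0.031,-0.028,0],"fingers":1},
  {"twist":[0,0,0.13],"slide":[-0.034,-0.024,0],"fingers":1},
  {"twist":[0,0,0.13],"slide":[-0.037,-0.019,0],"fingers":1},
  {"twist":[0,0,0.13],"slide":[-0.039,-0.014,0],"fingers":1},
], grip_force=20)

```text
t: 0.9
tool_pos: [0.28, 0.4742, 0.3622]
tcp_rot: [[-0.674, 0.739, -0.0], [0.739, 0.674, -0.001], [-0.0, -0.001, -1.0]]
force: [0.3, -0.0, -0.2]
opening: 0.0336
grasp_force: 0.0
```

Request:
carry_out([
  {"twist":[0,0,0.13],"slide":[-0.041,-0.009,0],"fingers":1},
  {"twist":[0,0,0.13],"slide":[-0.042,-0.004,0],"fingers":1},
  {"twist":[0,0,0.13],"slide":[-0.042,0.002,0],"fingers":1},
  {"twist":[0,0,0.13],"slide":[-0.041,0.007,0],"fingers":1},
  {"twist":[0,0,0.13],"slide":[-0.04,0.012,0],"fingers":1},
  {"twist":[0,0,0.13],"slide":[-0.038,0.018,0],"fingers":1},
  {"twist":[0,0,0.13],"slide":[-0.035,0.022,0],"fingers":1},
  {"twist":[0,0,0.13],"slide":[-0.032,0.027,0],"fingers":1},
])

```text
t: 1.7
tool_pos: [0.4483, 0.1852, 0.3624]
tcp_rot: [[0.296, 0.955, -0.001], [0.955, -0.296, 0.0], [-0.0, -0.001, -1.0]]
force: [0.9, 0.3, 0.4]
opening: 0.0006
grasp_force: 0.0
```

Request:
carry_out([
  {"twist":[0,0,0.13],"slide":[-0.028,0.031,0],"fingers":1},
  {"twist":[0,0,0.13],"slide":[-0.024,0.034,0],"fingers":1},
  {"twist":[0,0,0.13],"slide":[-0.02,0.037,0],"fingers":1},
  {"twist":[0,0,0.13],"slide":[-0.015,0.039,0],"fingers":1},
  {"twist":[0,0,0.13],"slide":[-0.009,0.041,0],"fingers":1},
  {"twist":[0,0,0.13],"slide":[-0.004,0.042,0],"fingers":1},
  {"twist":[0,0,0.13],"slide":[0.001,0.042,0],"fingers":1},
  {"twist":[0,0,0.13],"slide":[0.007,0.041,0],"fingers":1},
])

```text
t: 2.5
tool_pos: [0.6178, -0.1034, 0.3621]
tcp_rot: [[0.973, 0.229, -0.001], [0.229, -0.973, 0.001], [-0.001, -0.001, -1.0]]
force: [0.2, -0.2, 0.6]
opening: 0.0007
grasp_force: 0.0
```

```bash
python3 - <<'E'
from h import *
c,s=now();print(np.round(c,4),np.round(s["tcp_rot"],3).tolist(),s["force"],s["opening"],s["t"],np.round(s["qpos"],2))
p=push(B,.08,.06,.026)
f=(p[0],p[1],.208,p[2])
qs=[.08,.3,.6,.9,1.2,1.4,1.571]
plan([f],[4])
plan([(*push(B,q,.06,.0135)[:2],.208,push(B,q,.06,0)[2]) for q in qs],[3,2,3,3,3,2,2],f)
E
```

```text
[ 0.6178 -0.1034  0.3621 -1.3398] [[0.973, 0.229, -0.001], [0.229, -0.973, 0.001], [-0.001, -0.001, -1.0]] [ 0.1741189  -0.18965394  0.56537961] 0.0007488721793055009 2.5 [-0.27  0.57  0.76  1.26 -0.38  1.46 -0.89]
-> [ 0.618 -0.104  0.208 -1.334]
[-0.0, 0.0, 0.039] tw -0.001
[-0.0, 0.0, 0.039] tw -0.001
[-0.0, 0.0, 0.039] tw -0.001
[-0.0, 0.0, 0.039] tw -0.001
-> [ 0.606 -0.107  0.208 -1.334]
[-0.004, 0.0, -0.0] tw -0.0
[-0.004, 0.0, -0.0] tw -0.0
[-0.004, 0.0, -0.0] tw -0.0
-> [ 0.592 -0.109  0.208 -1.114]
[-0.007, -0.001, -0.0] tw -0.11
[-0.007, -0.001, -0.0] tw -0.11
-> [ 0.575 -0.116  0.208 -0.814]
[-0.006, -0.0, -0.0] tw -0.1
[-0.006, -0.001, -0.0] tw -0.1
[-0.006, -0.002, -0.0] tw -0.1
-> [ 0.561 -0.127  0.208 -0.514]
[-0.006, -0.0, -0.0] tw -0.1
[-0.006, -0.001, -0.0] tw -0.1
[-0.006, -0.002, -0.0] tw -0.1
-> [ 0.551 -0.143  0.208 -0.214]
[-0.006, -0.0, -0.0] tw -0.1
[-0.006, -0.001, -0.0] tw -0.1
[-0.006, -0.002, -0.0] tw -0.1
-> [ 0.547 -0.154  0.208 -0.014]
[-0.006, -0.001, -0.0] tw -0.1
[-0.006, -0.001, -0.0] tw -0.1
-> [ 0.545 -0.165  0.208  0.157]
[-0.005, -0.001, -0.0] tw -0.085
[-0.005, -0.001, -0.0] tw -0.085
```

Request:
carry_out([
  {"twist":[0,0,0],"slide":[0,0,0.04],"fingers":1},
  {"twist":[0,0,0],"slide":[0,0,0.04],"fingers":1},
  {"twist":[0,0,0],"slide":[0,0,0.04],"fingers":1},
  {"twist":[0,0,0],"slide":[0,0,0.024],"fingers":1},
  {"twist":[0,0,0],"slide":[0,0,0.01],"fingers":1},
  {"twist":[0,0,0],"slide":[-0.004,0,0],"fingers":1},
  {"twist":[0,0,0],"slide":[-0.004,0,0],"fingers":1},
  {"twist":[0,0,0],"slide":[-0.004,0,0],"fingers":1},
])

```text
t: 3.3
tool_pos: [0.6066, -0.1058, 0.2106]
tcp_rot: [[0.972, 0.233, 0.004], [0.233, -0.972, -0.001], [0.004, 0.002, -1.0]]
force: [2.6, 0.7, -1.7]
opening: 0.0003
grasp_force: 1.3
```

Request:
carry_out([
  {"twist":[0,0,-0.11],"slide":[-0.007,-0.001,0],"fingers":1},
  {"twist":[0,0,-0.11],"slide":[-0.007,-0.001,0],"fingers":1},
  {"twist":[0,0,-0.1],"slide":[-0.006,0,0],"fingers":1},
  {"twist":[0,0,-0.1],"slide":[-0.006,-0.001,0],"fingers":1},
  {"twist":[0,0,-0.1],"slide":[-0.006,-0.002,0],"fingers":1},
  {"twist":[0,0,-0.1],"slide":[-0.006,-0.001,0],"fingers":1},
  {"twist":[0,0,-0.1],"slide":[-0.006,-0.001,0],"fingers":1},
  {"twist":[0,0,-0.1],"slide":[-0.006,-0.001,0],"fingers":1},
])

```text
t: 4.1
tool_pos: [0.5615, -0.125, 0.2105]
tcp_rot: [[0.488, 0.873, 0.004], [0.873, -0.488, 0.002], [0.003, 0.003, -1.0]]
force: [1.2, 2.4, 0.1]
opening: 0.0006
grasp_force: 1.0
```

```bash
python3 - <<'E'
from h import *
c,s=now();print(np.round(c,4),s["force"])
im=get_image("top");cv2.imwrite("pics/t1.png",cv2.resize(im[145:265,250:410,::-1],None,fx=5,fy=5,interpolation=cv2.INTER_CUBIC))
qs=[.9,1.2,1.4,1.571,1.62]
plan([(*push(B,q,.06,.0135)[:2],.208,push(B,q,.06,0)[2]) for q in qs],[1,3,2,2,1])
E
```

```text
[ 0.5615 -0.125   0.2105 -0.5102] [1.15229734 2.43782321 0.09929197]
-> [ 0.561 -0.127  0.208 -0.514]
[-0.001, 0.001, 0.003] tw 0.004
-> [ 0.551 -0.143  0.208 -0.214]
[-0.006, -0.0, -0.0] tw -0.1
[-0.006, -0.001, -0.0] tw -0.1
[-0.006, -0.002, -0.0] tw -0.1
-> [ 0.547 -0.154  0.208 -0.014]
[-0.006, -0.001, -0.0] tw -0.1
[-0.006, -0.001, -0.0] tw -0.1
-> [ 0.545 -0.165  0.208  0.157]
[-0.005, -0.001, -0.0] tw -0.085
[-0.005, -0.001, -0.0] tw -0.085
-> [ 0.545 -0.168  0.208  0.206]
[-0.003, -0.001, -0.0] tw -0.049
```

View pics/t1.png

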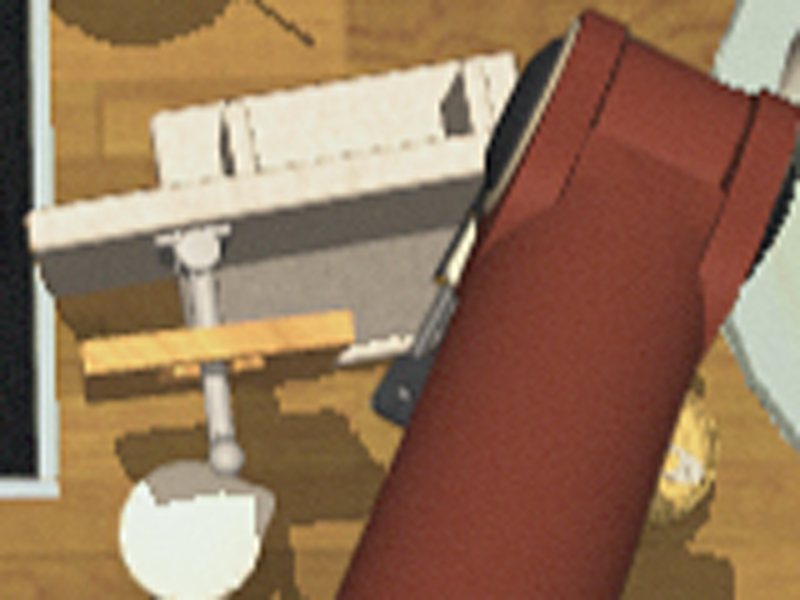

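Request:
carry_out([
  {"twist":[0,0,-0.1],"slide":[-0.007,0,0.001],"fingers":1},
  {"twist":[0,0,-0.1],"slide":[-0.006,0,0],"fingers":1},
  {"twist":[0,0,-0.1],"slide":[-0.006,-0.001,0],"fingers":1},
  {"twist":[0,0,-0.1],"slide":[-0.006,-0.001,0],"fingers":1},
  {"twist":[0,0,-0.1],"slide":[-0.006,-0.001,0],"fingers":1},
  {"twist":[0,0,-0.085],"slide":[-0.005,-0.001,0],"fingers":1},
  {"twist":[0,0,-0.085],"slide":[-0.004,-0.001,0],"fingers":1},
  {"twist":[0,0,0],"slide":[-0.001,0,0],"fingers":1},
])

```text
t: 4.95
tool_pos: [0.546, -0.1637, 0.2087]
tcp_rot: [[-0.152, 0.988, 0.0], [0.988, 0.152, 0.002], [0.002, 0.001, -1.0]]
force: [-1.5, 3.5, 2.7]
opening: 0.0005
grasp_force: 2.0
```

```bash
python3 - <<'E'
from h import *
c,s=now();print(np.round(c,4),s["force"], s["wrist_torque"])
print(np.round([*push(B,1.571,.06,.0135)],4))
d=c[:2]-B; print("along -ex,ey",-d@ex,d@ey)
E
```

```text
[ 0.546  -0.1637  0.2087  0.1529] [-1.51647371  3.49267865  2.72355127] [ 0.72638582  0.48678906 -0.05387175]
[ 0.5453 -0.1648  0.1572]
along -ex,ey 0.05918204690629155 0.014468249367579929
```

Nearly at the stop; push on in small steps until the force rises.

Request:
carry_out([
  {"twist":[0,0,0],"slide":[-0.001,0,0],"fingers":1},
  {"twist":[0,0,0],"slide":[-0.001,0,0],"fingers":1},
  {"twist":[0,0,0],"slide":[-0.001,0,0],"fingers":1},
  {"twist":[0,0,0],"slide":[-0.001,0,0],"fingers":1},
  {"twist":[0,0,0],"slide":[-0.001,0,0],"fingers":1},
  {"twist":[0,0,0],"slide":[0,0,0],"fingers":1},
  {"twist":[0,0,0],"slide":[0,0,0],"fingers":1},
  {"twist":[0,0,0],"slide":[0,0,0],"fingers":1},
])

```text
t: 5.75
tool_pos: [0.5463, -0.1637, 0.2082]
tcp_rot: [[-0.155, 0.988, -0.003], [0.988, 0.156, 0.008], [0.009, -0.002, -1.0]]
force: [-4.1, 9.3, 6.5]
opening: 0.0006
grasp_force: 5.0
```

```bash
python3 - <<'E'
from h import *
plan([(.545,-.158,.34,.157),(.5335,.0105,.34,.095)],[4,6],(.545,-.158,.208,.157))
E
```

```text
-> [ 0.545 -0.158  0.34   0.157]
[0.0, 0.0, -0.033] tw -0.0
[0.0, 0.0, -0.033] tw -0.0
[0.0, 0.0, -0.033] tw -0.0
[0.0, 0.0, -0.033] tw -0.0
-> [0.534 0.01  0.34  0.095]
[0.028, 0.002, 0.0] tw 0.01
[0.028, 0.002, 0.0] tw 0.01
[0.028, 0.002, 0.0] tw 0.01
[0.028, 0.002, 0.0] tw 0.01
[0.028, 0.001, 0.0] tw 0.01
[0.028, 0.001, 0.0] tw 0.01
```

Request:
carry_out([
  {"twist":[0,0,0],"slide":[0.005,0,0],"fingers":1},
  {"twist":[0,0,0],"slide":[0.006,0,0],"fingers":1},
  {"twist":[0,0,0],"slide":[0,0,-0.02],"fingers":1},
  {"twist":[0,0,0],"slide":[0,0,-0.04],"fingers":1},
  {"twist":[0,0,0],"slide":[0,0,-0.04],"fingers":0.27},
  {"twist":[0,0,0],"slide":[0,0,-0.032],"fingers":0.27},
  {"twist":[0,0,0],"slide":[0,0,0],"fingers":0.27},
  {"twist":[0,0,0],"slide":[0,0,0],"fingers":0.27},
])

```text
t: 6.55
tool_pos: [0.5457, -0.1592, 0.3401]
tcp_rot: [[-0.153, 0.988, 0.002], [0.988, 0.153, -0.002], [-0.002, 0.002, -1.0]]
force: [-0.8, -0.3, -0.6]
opening: 0.0275
grasp_force: 0.0
```

Request:
carry_out([
  {"twist":[0,0,0.01],"slide":[0.028,0.002,0],"fingers":0.27},
  {"twist":[0,0,0.01],"slide":[0.028,0.002,0],"fingers":0.27},
  {"twist":[0,0,0.01],"slide":[0.028,0.001,0],"fingers":0.27},
  {"twist":[0,0,0.01],"slide":[0.028,0.001,0],"fingers":0.27},
  {"twist":[0,0,0.01],"slide":[0.028,0.001,0],"fingers":0.27},
  {"twist":[0,0,0.01],"slide":[0.029,0.001,0],"fingers":0.27},
  {"twist":[0,0,0],"slide":[0,0,0],"fingers":0.27},
  {"twist":[0,0,0],"slide":[0,0,0],"fingers":0.27},
])

```text
t: 7.35
tool_pos: [0.531, 0.0102, 0.3382]
tcp_rot: [[-0.096, 0.995, -0.003], [0.995, 0.096, -0.001], [-0.001, -0.003, -1.0]]
force: [0.3, -0.8, -0.1]
opening: 0.0341
grasp_force: 0.0
```

```bash
python3 - <<'E'
from h import *
c,s=now();print(np.round(c,4),s["opening"])
C=get_calibration("wrist");w=get_image("wrist");im=get_image("scene")
cv2.imwrite("pics/s2.png",np.hstack([cv2.resize(im[150:350,200:400,::-1],(400,400)),cv2.resize(w[:,:,::-1],(400,300)).copy() if 0 else cv2.copyMakeBorder(cv2.resize(w[:,:,::-1],(400,300)),0,100,0,0,0)]))
plan([(.5335,.0105,.229,.095)],[3])
E
```

```text
[0.531  0.0102 0.3382 0.0958] 0.03414868320942018
-> [0.534 0.01  0.229 0.095]
[0.001, 0.001, 0.037] tw -0.001
[0.001, 0.001, 0.037] tw -0.001
[0.001, 0.001, 0.037] tw -0.001
```

View pics/s2.png

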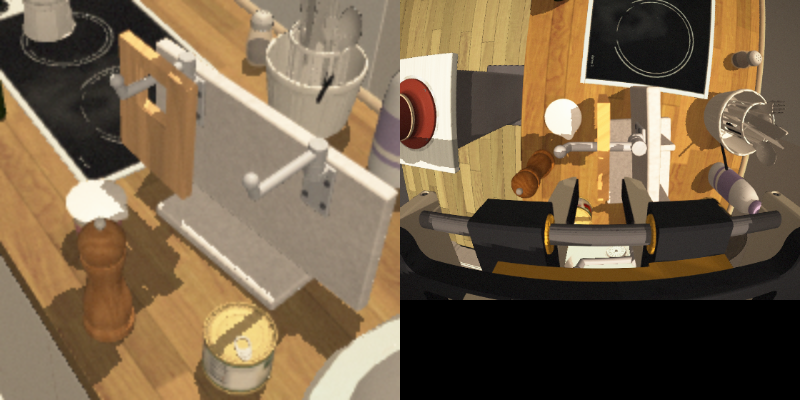

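Request:
carry_out([
  {"twist":[0,0,0],"slide":[0,0.0025,0.03],"fingers":0.27},
  {"twist":[0,0,0],"slide":[0,0,0.03],"fingers":0.27},
  {"twist":[0,0,0],"slide":[0,0,0.02],"fingers":0.27},
  {"twist":[0,0,0],"slide":[0,0,0.012],"fingers":0.27},
  {"twist":[0,0,0],"slide":[0,0,0.008],"fingers":0.27},
  {"twist":[0,0,0],"slide":[0,0,0.006],"fingers":0.27},
  {"twist":[0,0,0],"slide":[0,0,0.003],"fingers":0.27},
  {"twist":[0,0,0],"slide":[0,0,0],"fingers":0.27},
])

```text
t: 8.25
tool_pos: [0.5343, 0.0104, 0.2309]
tcp_rot: [[-0.095, 0.995, 0.001], [0.995, 0.095, -0.0], [-0.0, 0.001, -1.0]]
force: [-0.4, 0.4, 0.1]
opening: 0.0339
grasp_force: 0.0
```

```bash
python3 - <<'E'
from h import *
c,s=now();print(np.round(c,4),s["force"])
t=onz("scene",325.3,242.8,.242);k=onz("scene",358.2,223.3,.23);print(t,k,np.linalg.norm((t-k)[:2]),atan2(t[1]-k[1],t[0]-k[0])+pi)
# slot edge seen: board top edge ends in top view
im=get_image("top");cv2.imwrite("pics/t3.png",im[:,:,::-1])
E
```

```text
[0.5343 0.0104 0.2309 0.095 ] [-0.44992716  0.37741834  0.07253975]
[ 0.50865113 -0.19060762  0.242     ] [ 0.60165024 -0.17373752  0.23      ] 0.09451684411590443 0.17944931098402295
```

Request:
carry_out([
  {"twist":[0,0,0],"slide":[0,0,0.002],"fingers":0.27},
  {"twist":[0,0,0],"slide":[0,0,0],"fingers":1},
  {"twist":[0,0,0],"slide":[0,0,0],"fingers":1},
  {"twist":[0,0,0],"slide":[0,0,0],"fingers":1},
  {"twist":[0,0,0],"slide":[0,0,0],"fingers":1},
  {"twist":[0,0,0],"slide":[0,0,0],"fingers":1},
  {"twist":[0,0,0],"slide":[0,0,-0.002],"fingers":1},
  {"twist":[0,0,0],"slide":[0,0,-0.003],"fingers":1},
], grip_force=45)

```text
t: 9.1
tool_pos: [0.5331, 0.0105, 0.2329]
tcp_rot: [[-0.095, 0.995, -0.003], [0.995, 0.095, -0.0], [0.0, -0.003, -1.0]]
force: [-0.4, -0.6, -3.2]
opening: 0.0136
grasp_force: 45.0
```

Request:
carry_out([
  {"twist":[0,0,0],"slide":[0,0,-0.008],"fingers":1},
  {"twist":[0,0,0],"slide":[0,0,-0.01],"fingers":1},
  {"twist":[0,0,0],"slide":[0,0,-0.01],"fingers":1},
  {"twist":[0,0,0],"slide":[0,0,-0.001],"fingers":1},
  {"twist":[0,0,0],"slide":[0,0,0],"fingers":1},
  {"twist":[0,0,0],"slide":[0,0,0],"fingers":1},
  {"twist":[0,0,0],"slide":[0,-0.005,0],"fingers":1},
  {"twist":[0,0,0],"slide":[0,-0.005,0],"fingers":1},
])

```text
t: 9.9
tool_pos: [0.5233, 0.0095, 0.2622]
tcp_rot: [[-0.095, 0.995, -0.001], [0.995, 0.095, -0.0], [-0.0, -0.001, -1.0]]
force: [-0.4, 0.4, -4.0]
opening: 0.0134
grasp_force: 45.0
```

```bash
python3 - <<'E'
from h import *
c,s=now();print(np.round(c,4),s["force"],s["opening"])
im=get_image("scene");cv2.imwrite("pics/s4.png",cv2.resize(im[150:300,200:400,::-1],(800,600),interpolation=cv2.INTER_CUBIC))
E
```

```text
[0.5233 0.0095 0.2622 0.095 ] [-0.38201094  0.42411912 -4.03107367] 0.013368586294577283
```

View pics/s4.png

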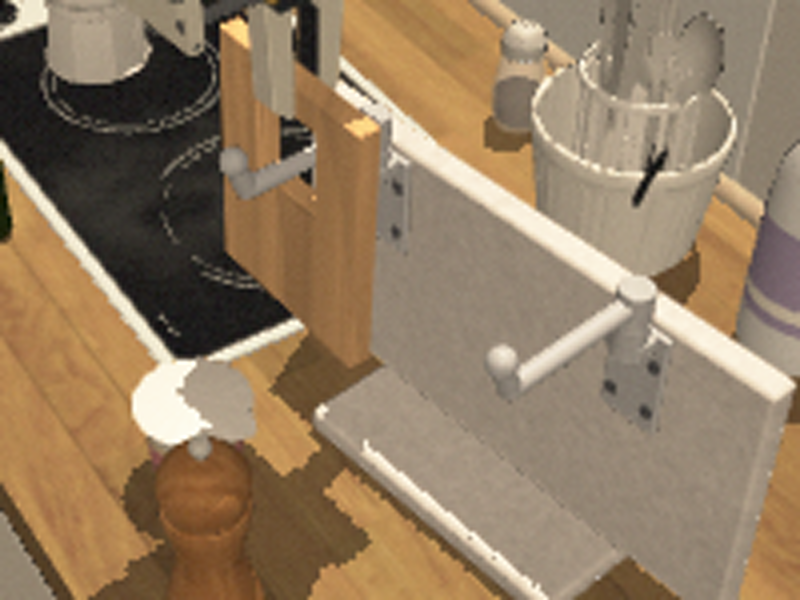

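Request:
carry_out([
  {"twist":[0,0,0],"slide":[0,-0.008,0],"fingers":1},
  {"twist":[0,0,0],"slide":[0,-0.008,0],"fingers":1},
  {"twist":[0,0,0],"slide":[0,-0.01,0],"fingers":1},
  {"twist":[0,0,0],"slide":[0,-0.01,0],"fingers":1},
  {"twist":[0,0,0],"slide":[0,-0.01,0],"fingers":1},
  {"twist":[0,0,0],"slide":[0,-0.01,0],"fingers":1},
  {"twist":[0,0,0],"slide":[0,-0.01,0],"fingers":1},
  {"twist":[0,0,0],"slide":[0,-0.006,0],"fingers":1},
])

```text
t: 10.75
tool_pos: [0.4512, 0.0025, 0.2627]
tcp_rot: [[-0.095, 0.995, -0.001], [0.995, 0.095, 0.0], [0.0, -0.001, -1.0]]
force: [-0.5, 0.2, -3.5]
opening: 0.0136
grasp_force: 45.0
```

```bash
python3 - <<'E'
from h import *
c,s=now();print(np.round(c,4),s["force"],s["opening"])
t=onz("scene",325.0,240.3,.242);k=onz("scene",358.6,222.9,.23);print(t,k,np.linalg.norm((t-k)[:2]),atan2(t[1]-k[1],t[0]-k[0])+pi)
print("dist",-(c[:2]-A)@[cos(.096),sin(.096)])
o=B-.125*ex
plan([(*c[:2],.34,c[3]),(*o,.34,.157)],[4,7])
E
```

```text
[0.4512 0.0025 0.2627 0.0949] [-0.47157316  0.24129494 -3.51779699] 0.013643111084551844
[ 0.51199727 -0.18529443  0.242     ] [ 0.60304057 -0.17328213  0.23      ] 0.09183233361619443 0.13118286036386584
dist 0.12750737401695234
-> [0.451 0.003 0.34  0.095]
[0.0, 0.0, -0.019] tw -0.0
[0.0, 0.0, -0.019] tw -0.0
[0.0, 0.0, -0.019] tw -0.0
[0.0, 0.0, -0.019] tw -0.0
-> [ 0.483 -0.188  0.34   0.157]
[-0.028, 0.002, 0.0] tw -0.009
[-0.028, 0.002, 0.0] tw -0.009
[-0.028, 0.001, 0.0] tw -0.009
[-0.028, 0.001, 0.0] tw -0.009
[-0.028, 0.001, 0.0] tw -0.009
[-0.028, 0.001, 0.0] tw -0.009
[-0.028, 0.001, 0.0] tw -0.009
```

Request:
carry_out([
  {"twist":[0,0,0],"slide":[0,0,-0.015],"fingers":1},
  {"twist":[0,0,0],"slide":[0,0,-0.025],"fingers":1},
  {"twist":[0,0,0],"slide":[0,0,-0.025],"fingers":1},
  {"twist":[0,0,0],"slide":[0,0,-0.015],"fingers":1},
  {"twist":[0,0,0],"slide":[0,0,0],"fingers":1},
  {"twist":[0,0,-0.005],"slide":[-0.012,0.001,0],"fingers":1},
  {"twist":[0,0,-0.01],"slide":[-0.022,0.002,0],"fingers":1},
  {"twist":[0,0,-0.01],"slide":[-0.028,0.002,0],"fingers":1},
])

```text
t: 11.55
tool_pos: [0.4633, -0.0577, 0.3414]
tcp_rot: [[-0.123, 0.992, -0.002], [0.992, 0.123, 0.001], [0.001, -0.002, -1.0]]
force: [0.2, 0.7, -3.5]
opening: 0.0137
grasp_force: 45.0
```

Request:
carry_out([
  {"twist":[0,0,-0.01],"slide":[-0.028,0.002,0],"fingers":1},
  {"twist":[0,0,-0.01],"slide":[-0.028,0.001,0],"fingers":1},
  {"twist":[0,0,-0.01],"slide":[-0.028,0.001,0],"fingers":1},
  {"twist":[0,0,-0.007],"slide":[-0.024,0.001,0],"fingers":1},
  {"twist":[0,0,0],"slide":[-0.016,0,0],"fingers":1},
  {"twist":[0,0,0],"slide":[-0.008,0,0],"fingers":1},
  {"twist":[0,0,0],"slide":[0,0,0],"fingers":1},
  {"twist":[0,0,0],"slide":[0,0,0],"fingers":1},
])

```text
t: 12.35
tool_pos: [0.4869, -0.1872, 0.342]
tcp_rot: [[-0.158, 0.988, -0.001], [0.988, 0.158, 0.002], [0.002, -0.001, -1.0]]
force: [-0.4, 0.7, -3.6]
opening: 0.0134
grasp_force: 45.0
```

```bash
python3 - <<'E'
from h import *
c,s=now();print(np.round(c,4),s["force"],s["opening"])
o=B-.125*ex;print(o, (c[:2]-B)@-ex,(c[:2]-B)@ey)
plan([(*o,.262,.157)],[4])
im=get_image("scene");cv2.imwrite("pics/s5.png",cv2.resize(im[150:300,200:400,::-1],(800,600),interpolation=cv2.INTER_CUBIC))
E
```

```text
[ 0.4869 -0.1872  0.342   0.1582] [-0.3944916   0.73560654 -3.64016192] 0.01336410081108855
[ 0.4832374  -0.18824448] 0.12127305179985017 0.0004261448307036731
-> [ 0.483 -0.188  0.262  0.157]
[-0.0, -0.001, 0.02] tw 0.0
[-0.0, -0.001, 0.02] tw 0.0
[-0.0, -0.001, 0.02] tw 0.0
[-0.0, -0.001, 0.02] tw 0.0
```

View pics/s5.png

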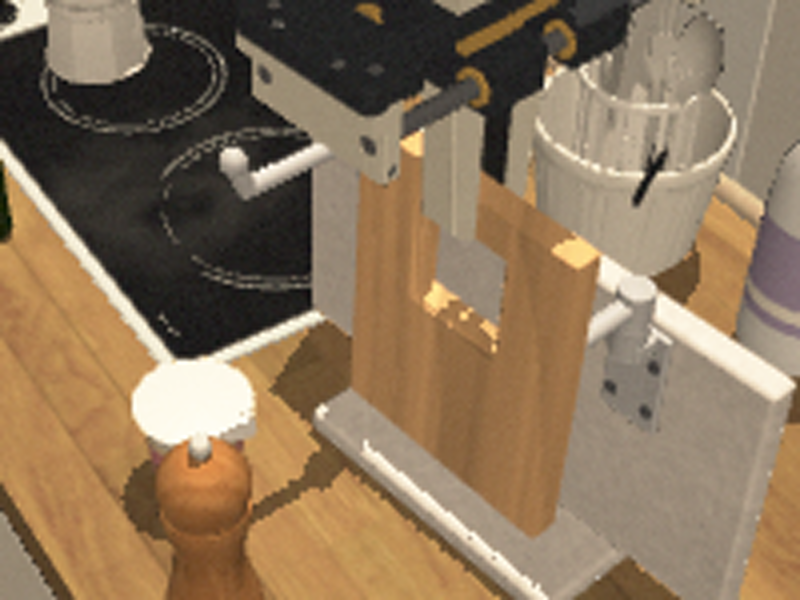

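Request:
carry_out([
  {"twist":[0,0,0],"slide":[0,-0.005,0.012],"fingers":1},
  {"twist":[0,0,0],"slide":[0,0,0.022],"fingers":1},
  {"twist":[0,0,0],"slide":[0,0,0.022],"fingers":1},
  {"twist":[0,0,0],"slide":[0,0,0.014],"fingers":1},
  {"twist":[0,0,0],"slide":[0,0,0.01],"fingers":1},
  {"twist":[0,0,0],"slide":[0,0,0],"fingers":1},
  {"twist":[0,0,0],"slide":[0,0,0],"fingers":1},
  {"twist":[0,0,0],"slide":[0,0.004,0],"fingers":1},
])

```text
t: 13.2
tool_pos: [0.4863, -0.1891, 0.2637]
tcp_rot: [[-0.156, 0.988, 0.002], [0.988, 0.156, -0.001], [-0.001, 0.002, -1.0]]
force: [-0.3, -0.1, -3.0]
opening: 0.0135
grasp_force: 45.0
```

Request:
carry_out([
  {"twist":[0,0,0],"slide":[0,0.006,0],"fingers":1},
  {"twist":[0,0,0],"slide":[0,0.006,0],"fingers":1},
  {"twist":[0,0,0],"slide":[0,0.006,0],"fingers":1},
  {"twist":[0,0,0],"slide":[0,0.006,0],"fingers":1},
  {"twist":[0,0,0],"slide":[0,0.006,0],"fingers":1},
  {"twist":[0,0,0],"slide":[0,0.006,0],"fingers":1},
  {"twist":[0,0,0],"slide":[0,0,0],"fingers":1},
  {"twist":[0,0,0],"slide":[0,0,0],"fingers":1},
])

```text
t: 14.0
tool_pos: [0.5214, -0.1831, 0.2625]
tcp_rot: [[-0.156, 0.988, -0.001], [0.988, 0.156, -0.0], [0.0, -0.001, -1.0]]
force: [0.0, -0.0, -3.0]
opening: 0.0137
grasp_force: 45.0
```

```bash
python3 - <<'E'
from h import *
c,s=now();print(np.round(c,4),s["force"],s["opening"],s["wrist_torque"])
print((c[:2]-B)@-ex,(c[:2]-B)@ey)
im=get_image("scene");cv2.imwrite("pics/s6.png",cv2.resize(im[150:300,200:400,::-1],(800,600),interpolation=cv2.INTER_CUBIC))
E
```

```text
[ 0.5214 -0.1831  0.2625  0.1571] [ 0.00471174 -0.01757719 -3.0272737 ] 0.013720194568542258 [-0.07776437  0.09328414  0.09200402]
0.08645230613526683 -0.0008436684262027724
```

View pics/s6.png

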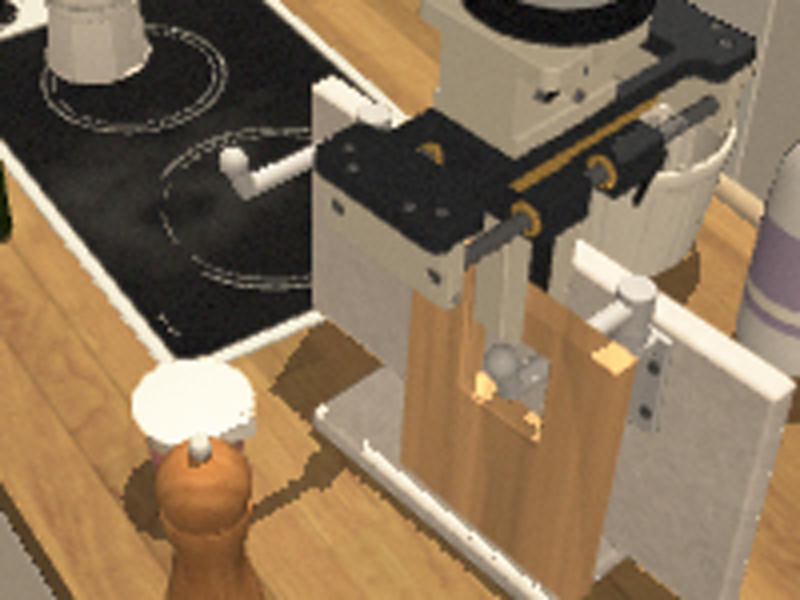

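Request:
carry_out([
  {"twist":[0,0,0],"slide":[0,0.007,0],"fingers":1},
  {"twist":[0,0,0],"slide":[0,0.008,0],"fingers":1},
  {"twist":[0,0,0],"slide":[0,0.008,0],"fingers":1},
  {"twist":[0,0,0],"slide":[0,0.008,0],"fingers":1},
  {"twist":[0,0,0],"slide":[0,0.008,0],"fingers":1},
  {"twist":[0,0,0],"slide":[0,0.002,0.005],"fingers":1},
  {"twist":[0,0,0],"slide":[0,0,0.01],"fingers":1},
  {"twist":[0,0,0],"slide":[0,0,0.008],"fingers":1},
])

```text
t: 14.85
tool_pos: [0.5613, -0.1766, 0.2383]
tcp_rot: [[-0.156, 0.988, -0.002], [0.988, 0.156, 0.0], [0.001, -0.002, -1.0]]
force: [0.4, -0.0, -2.9]
opening: 0.0136
grasp_force: 45.0
```

Request:
carry_out([
  {"twist":[0,0,0],"slide":[0,0,0.005],"fingers":1},
  {"twist":[0,0,0],"slide":[0,0,0.002],"fingers":1},
  {"twist":[0,0,0],"slide":[0,0,0.001],"fingers":1},
  {"twist":[0,0,0],"slide":[0,0,0.001],"fingers":1},
  {"twist":[0,0,0],"slide":[0,0,0],"fingers":1},
  {"twist":[0,0,0],"slide":[0,0,0],"fingers":1},
  {"twist":[0,0,0],"slide":[0,0,0],"fingers":1},
  {"twist":[0,0,0],"slide":[0,0,0],"fingers":1},
])

```text
t: 15.65
tool_pos: [0.5621, -0.1767, 0.2308]
tcp_rot: [[-0.156, 0.988, 0.0], [0.988, 0.156, -0.0], [-0.0, 0.0, -1.0]]
force: [1.2, -0.6, -2.3]
opening: 0.0137
grasp_force: 45.0
```

Request:
carry_out([
  {"twist":[0,0,0],"slide":[0,0,0.001],"fingers":1},
  {"twist":[0,0,0],"slide":[0,0,0.001],"fingers":1},
  {"twist":[0,0,0],"slide":[0,0,0.001],"fingers":1},
  {"twist":[0,0,0],"slide":[0,0,0],"fingers":1},
  {"twist":[0,0,0],"slide":[0,0,0],"fingers":1},
  {"twist":[0,0,0],"slide":[0,0,0],"fingers":1},
  {"twist":[0,0,0],"slide":[0,0,0],"fingers":1},
  {"twist":[0,0,0],"slide":[0,0,0],"fingers":1},
])

```text
t: 16.45
tool_pos: [0.5621, -0.1767, 0.2287]
tcp_rot: [[-0.156, 0.988, 0.001], [0.988, 0.156, 0.0], [-0.0, 0.001, -1.0]]
force: [-3.0, 1.3, 5.7]
opening: 0.0136
grasp_force: 45.0
```

Request:
carry_out([
  {"twist":[0,0,0],"slide":[0,0,-0.002],"fingers":1},
  {"twist":[0,0,0],"slide":[0,0,0],"fingers":0.6},
  {"twist":[0,0,0],"slide":[0,0,0],"fingers":0.5},
  {"twist":[0,0,0],"slide":[0,0,0],"fingers":0.4},
  {"twist":[0,0,0],"slide":[0,0,0],"fingers":0.32},
  {"twist":[0,0,0],"slide":[0,0,0],"fingers":0.32},
  {"twist":[0,0,0],"slide":[0,0,0],"fingers":0.32},
  {"twist":[0,0,0],"slide":[0,0,0],"fingers":0.32},
], grip_force=20)

```text
t: 17.25
tool_pos: [0.5621, -0.1767, 0.2297]
tcp_rot: [[-0.156, 0.988, 0.0], [0.988, 0.156, -0.0], [-0.0, -0.0, -1.0]]
force: [-0.0, -0.4, -0.4]
opening: 0.0314
grasp_force: 0.0
```

Request:
carry_out([
  {"twist":[0,0,0],"slide":[0,0,-0.006],"fingers":0.32},
  {"twist":[0,0,0],"slide":[0,0,-0.01],"fingers":0.32},
  {"twist":[0,0,0],"slide":[0,0,-0.015],"fingers":0.32},
  {"twist":[0,0,0],"slide":[0,0,-0.02],"fingers":0.32},
  {"twist":[0,0,0],"slide":[0,0,-0.03],"fingers":1},
  {"twist":[0,0,0],"slide":[0,0,-0.03],"fingers":1},
  {"twist":[0,0,0],"slide":[0,0,0],"fingers":1},
  {"twist":[0,0,0],"slide":[0,0,0],"fingers":1},
])

```text
t: 18.05
tool_pos: [0.5623, -0.1769, 0.3419]
tcp_rot: [[-0.156, 0.988, 0.002], [0.988, 0.156, -0.001], [-0.001, 0.002, -1.0]]
force: [0.5, -0.1, -0.1]
opening: 0.0044
grasp_force: 0.0
```

```bash
python3 - <<'E'
from h import *
c,s=now();print(np.round(c,4),s["force"],s["opening"])
# q of hook A now: ball seen in top/scene pictures by eye earlier 1.51
qs=[1.51]
g=lambda q,d,z:(*push(A,q,.06,d)[:2],z,push(A,q,.06,d)[2])
plan([g(1.51,-.032,.345)],[7])
plan([g(1.51,-.032,.208)],[4],g(1.51,-.032,.345))
plan([g(q,-.0135,.208) for q in (1.51,1.2,.9,.6,.3,0)],[4,3,3,3,3,3],g(1.51,-.032,.208))
E
```

```text
[ 0.5623 -0.1769  0.3419  0.1569] [ 0.50062672 -0.13085365 -0.11535592] 0.0044220808331207895
-> [ 0.521 -0.022  0.345  0.096]
[0.023, -0.002, -0.0] tw 0.009
[0.023, -0.003, -0.0] tw 0.009
[0.023, -0.003, -0.0] tw 0.009
[0.023, -0.003, -0.0] tw 0.009
[0.023, -0.003, -0.0] tw 0.009
[0.023, -0.003, -0.0] tw 0.009
[0.023, -0.003, -0.0] tw 0.009
-> [ 0.521 -0.022  0.208  0.096]
[0.0, 0.0, 0.034] tw -0.0
[0.0, 0.0, 0.034] tw -0.0
[0.0, 0.0, 0.034] tw -0.0
[0.0, 0.0, 0.034] tw -0.0
-> [ 0.52  -0.004  0.208  0.096]
[0.005, 0.0, -0.0] tw -0.0
[0.005, 0.0, -0.0] tw -0.0
[0.005, 0.0, -0.0] tw -0.0
[0.005, 0.0, -0.0] tw -0.0
-> [ 0.517  0.015  0.208 -0.214]
[0.006, -0.0, -0.0] tw 0.103
[0.006, -0.001, -0.0] tw 0.103
[0.006, -0.002, -0.0] tw 0.103
-> [ 0.519  0.033  0.208 -0.514]
[0.006, -0.0, -0.0] tw 0.1
[0.006, -0.001, -0.0] tw 0.1
[0.006, -0.002, -0.0] tw 0.1
-> [ 0.527  0.05   0.208 -0.814]
[0.006, -0.0, -0.0] tw 0.1
[0.006, -0.001, -0.0] tw 0.1
[0.006, -0.002, -0.0] tw 0.1
-> [ 0.539  0.064  0.208 -1.114]
[0.006, -0.0, -0.0] tw 0.1
[0.006, -0.001, -0.0] tw 0.1
[0.006, -0.002, -0.0] tw 0.1
-> [ 0.555  0.073  0.208 -1.414]
[0.006, -0.0, -0.0] tw 0.1
[0.006, -0.001, -0.0] tw 0.1
[0.006, -0.002, -0.0] tw 0.1
```

Request:
carry_out([
  {"twist":[0,0,0.01],"slide":[0.023,-0.002,0],"fingers":1},
  {"twist":[0,0,0.01],"slide":[0.023,-0.003,0],"fingers":1},
  {"twist":[0,0,0.01],"slide":[0.023,-0.003,0],"fingers":1},
  {"twist":[0,0,0.01],"slide":[0.023,-0.003,0],"fingers":1},
  {"twist":[0,0,0.01],"slide":[0.023,-0.003,0],"fingers":1},
  {"twist":[0,0,0.01],"slide":[0.023,-0.003,0],"fingers":1},
  {"twist":[0,0,0],"slide":[0.022,-0.003,0],"fingers":1},
  {"twist":[0,0,0],"slide":[0,0,0],"fingers":1},
])

```text
t: 18.85
tool_pos: [0.5209, -0.0164, 0.3395]
tcp_rot: [[-0.104, 0.995, -0.003], [0.995, 0.104, 0.002], [0.003, -0.003, -1.0]]
force: [-0.4, -0.3, 0.2]
opening: 0.0005
grasp_force: 0.0
```

Request:
carry_out([
  {"twist":[0,0,0],"slide":[0,0,0.034],"fingers":1},
  {"twist":[0,0,0],"slide":[0,0,0.034],"fingers":1},
  {"twist":[0,0,0],"slide":[0,0,0.034],"fingers":1},
  {"twist":[0,0,0],"slide":[0,0,0.022],"fingers":1},
  {"twist":[0,0,0],"slide":[0,0,0.01],"fingers":1},
  {"twist":[0,0,0],"slide":[0.006,0,0],"fingers":1},
  {"twist":[0,0,0],"slide":[0.006,0,0],"fingers":1},
  {"twist":[0,0,0],"slide":[0.006,0,0],"fingers":1},
])

```text
t: 19.65
tool_pos: [0.521, -0.0025, 0.2079]
tcp_rot: [[-0.097, 0.995, 0.002], [0.995, 0.097, -0.001], [-0.001, 0.002, -1.0]]
force: [-0.3, -3.0, -0.3]
opening: 0.0001
grasp_force: 1.6
```

Request:
carry_out([
  {"twist":[0,0,0.1],"slide":[0.006,0,0],"fingers":1},
  {"twist":[0,0,0.1],"slide":[0.006,-0.001,0],"fingers":1},
  {"twist":[0,0,0.1],"slide":[0.006,-0.001,0],"fingers":1},
  {"twist":[0,0,0.1],"slide":[0.006,-0.001,0],"fingers":1},
  {"twist":[0,0,0.1],"slide":[0.006,-0.001,0],"fingers":1},
  {"twist":[0,0,0.1],"slide":[0.006,-0.001,0],"fingers":1},
  {"twist":[0,0,0.1],"slide":[0.006,-0.001,0],"fingers":1},
  {"twist":[0,0,0],"slide":[0,0,0],"fingers":1},
])

```text
t: 20.45
tool_pos: [0.5227, 0.04, 0.2075]
tcp_rot: [[0.566, 0.825, 0.001], [0.825, -0.566, -0.0], [0.0, 0.001, -1.0]]
force: [-0.7, -0.5, 0.6]
opening: 0.0
grasp_force: 0.5
```

```bash
python3 - <<'E'
from h import *
c,s=now();print(np.round(c,4),s["force"],np.round(s["qpos"],2))
d=c[:2]-A;print("r",np.hypot(*d), "q from finger", [round(q,2) for q in np.arange(0,1.6,.02) if abs(d@bk(q)+.0135)<.0008])
g=lambda q,d,z:(*push(A,q,.06,d)[:2],z,push(A,q,.06,d)[2])
plan([g(q,-.0135,.208) for q in (.6,.3,0)],[3,3,3])
E
```

```text
[ 0.5227  0.04    0.2075 -0.6011] [-0.70746964 -0.45063373  0.5651848 ] [-0.47  0.47  0.52  1.81 -0.29  0.93 -0.42]
r 0.06038022228561595 q from finger [np.float64(0.78)]
-> [ 0.527  0.05   0.208 -0.814]
[0.004, -0.001, -0.0] tw 0.071
[0.004, -0.001, -0.0] tw 0.071
[0.003, -0.001, -0.0] tw 0.071
-> [ 0.539  0.064  0.208 -1.114]
[0.006, -0.0, -0.0] tw 0.1
[0.006, -0.001, -0.0] tw 0.1
[0.006, -0.002, -0.0] tw 0.1
-> [ 0.555  0.073  0.208 -1.414]
[0.006, -0.0, -0.0] tw 0.1
[0.006, -0.001, -0.0] tw 0.1
[0.006, -0.002, -0.0] tw 0.1
```

Request:
carry_out([
  {"twist":[0,0,0.1],"slide":[0.006,-0.001,0],"fingers":1},
  {"twist":[0,0,0.1],"slide":[0.006,-0.001,0],"fingers":1},
  {"twist":[0,0,0.1],"slide":[0.006,-0.001,0],"fingers":1},
  {"twist":[0,0,0.1],"slide":[0.006,-0.001,0],"fingers":1},
  {"twist":[0,0,0.1],"slide":[0.006,-0.001,0],"fingers":1},
  {"twist":[0,0,0.1],"slide":[0.006,-0.001,0],"fingers":1},
  {"twist":[0,0,0.1],"slide":[0.005,-0.001,0],"fingers":1},
  {"twist":[0,0,0],"slide":[0,0,0],"fingers":1},
])

```text
t: 21.25
tool_pos: [0.55, 0.0703, 0.207]
tcp_rot: [[0.964, 0.268, 0.0], [0.268, -0.964, 0.0], [0.0, -0.0, -1.0]]
force: [-0.9, -0.2, 1.1]
opening: 0.0006
grasp_force: 0.6
```

```bash
python3 - <<'E'
from h import *
c,s=now();print(np.round(c,4),s["force"])
d=c[:2]-A;print("r",np.hypot(*d), "q from finger", [round(q,2) for q in np.arange(-.1,1.6,.01) if abs(d@bk(q)+.0135)<.0005])
g=lambda q,d,z:(*push(A,q,.06,d)[:2],z,push(A,q,.06,d)[2])
plan([g(0,-.0135,.208)],[2])
E
```

```text
[ 0.55    0.0703  0.207  -1.2999] [-0.85856089 -0.23295438  1.11808417]
r 0.06140452550763554 q from finger [np.float64(0.09), np.float64(0.1)]
-> [ 0.555  0.073  0.208 -1.414]
[0.003, -0.001, -0.001] tw 0.057
[0.003, -0.001, -0.001] tw 0.057
```

Request:
carry_out([
  {"twist":[0,0,0.06],"slide":[0.003,-0.001,0],"fingers":1},
  {"twist":[0,0,0.05],"slide":[0.003,-0.001,0],"fingers":1},
  {"twist":[0,0,0],"slide":[0.001,0,0],"fingers":1},
  {"twist":[0,0,0],"slide":[0.001,0,0],"fingers":1},
  {"twist":[0,0,0],"slide":[0.001,0,0],"fingers":1},
  {"twist":[0,0,0],"slide":[0.001,0,0],"fingers":1},
  {"twist":[0,0,0],"slide":[0,0,0],"fingers":1},
  {"twist":[0,0,0],"slide":[0,0,0],"fingers":1},
])

```text
t: 22.05
tool_pos: [0.5548, 0.0729, 0.2067]
tcp_rot: [[0.987, 0.16, -0.01], [0.16, -0.987, 0.001], [-0.009, -0.003, -1.0]]
force: [-10.6, -0.7, 7.7]
opening: 0.0004
grasp_force: 5.1
```

Request:
carry_out([
  {"twist":[0,0,0],"slide":[-0.006,0,0],"fingers":1},
  {"twist":[0,0,0],"slide":[-0.008,0,0],"fingers":1},
  {"twist":[0,0,0],"slide":[0,0,-0.03],"fingers":1},
  {"twist":[0,0,0],"slide":[0,0,-0.04],"fingers":1},
  {"twist":[0,0,0],"slide":[0,0,-0.04],"fingers":1},
  {"twist":[0,0,0],"slide":[0,0,-0.04],"fingers":1},
  {"twist":[0,0,0],"slide":[0,-0.04,0],"fingers":1},
  {"twist":[0,0,0],"slide":[0,-0.04,0],"fingers":1},
])

```text
t: 22.85
tool_pos: [0.534, 0.1504, 0.359]
tcp_rot: [[0.988, 0.156, 0.006], [0.156, -0.988, 0.002], [0.007, -0.001, -1.0]]
force: [0.4, 0.1, -0.3]
opening: 0.0006
grasp_force: 0.0
```

Request:
carry_out([
  {"twist":[0,0,0],"slide":[0,-0.04,0],"fingers":1},
  {"twist":[0,0,0],"slide":[0,-0.04,0],"fingers":1},
  {"twist":[0,0,0],"slide":[0,-0.04,0],"fingers":1},
  {"twist":[0,0,0],"slide":[0,-0.04,0],"fingers":1},
  {"twist":[0,0,0],"slide":[0,-0.02,0],"fingers":1},
  {"twist":[0,0,0],"slide":[0,0,0],"fingers":1},
  {"twist":[0,0,0],"slide":[0,0,0],"fingers":1},
  {"twist":[0,0,0],"slide":[0,0,0],"fingers":1},
])

```text
t: 23.65
tool_pos: [0.5057, 0.325, 0.3573]
tcp_rot: [[0.988, 0.152, 0.001], [0.152, -0.988, -0.001], [0.001, 0.001, -1.0]]
force: [0.2, -0.7, 0.5]
opening: 0.0004
grasp_force: 0.0
```

```bash
python3 - <<'E'
from h import *
c,s=now();print(np.round(c,4),s["force"],s["t"])
t=get_image("top")[145:285,250:410,::-1];im=get_image("scene")[160:340,210:410,::-1]
cv2.imwrite("pics/f.png",np.hstack([cv2.resize(t,(400,350)),cv2.resize(im,(400,360))[:350]]))
E
```

```text
[ 0.5057  0.325   0.3573 -1.4178] [ 0.18268685 -0.65892348  0.48263237] 23.65
```

View pics/f.png

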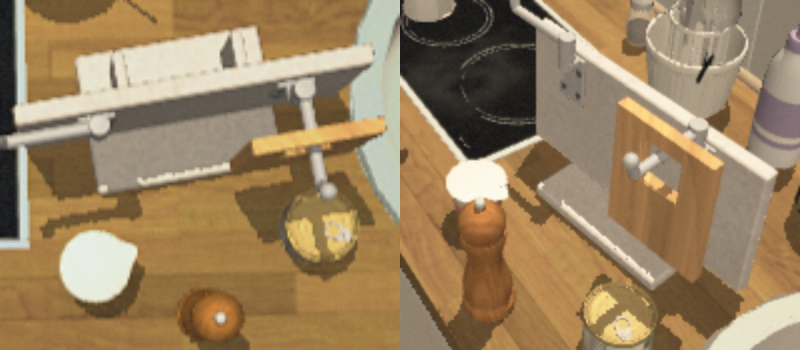

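```bash
python3 - <<'E'
from h import *
f=lambda u,v:((u+.5)/2.5-.5+250,(v+.5)/2.5-.5+145)
t=onz("top",*f(328,191),.242);k=onz("top",*f(305,89),.23)
print(t,k,"q",pi/2+atan2(-(t-k)[1],-(t-k)[0])-YAW)
print("mill",onz("top",*f(221,318),.165),"tin",onz("top",*f(320,228),.058),"pot",onz("top",*f(94,266),.065))
E
```

```text
[ 0.51254602 -0.18401273  0.242     ] [ 0.60639855 -0.16919907  0.23      ] q 1.5703445417408395
mill [ 0.40193229 -0.0941096   0.165     ] tin [ 0.49065731 -0.21029158  0.058     ] pot [0.45645189 0.02229708 0.065     ]
```

```bash
python3 -c "
from plant import *
print(finish_job())"
```

```text
the job is handed in; nothing more can be done
None
```

The board now hangs by its slot on the right hook, which is swung out to its stop. The emptied left hook is folded flat along the panel, and in the last top view the mill, tin and pot measure where they stood, to within about 5 mm; I did not re-measure the oil bottle. I handed the job in at about 24 s, and no verdict came back.

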